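Index the swivel hook and hang the weight

TASK

The swivel hook on the lab stand has been left turned aside. Swing it round towards the front until its locating pin drops fully into the notch of the collar, without forcing the pin, and then gently hang the wider of the two eye weights on the hook and let go, so that it hangs freely from the bend of the hook. Leave the slim weight, the beaker and the wooden block where they are.

Things in the scene. Friction and masses are not known exactly. Their poses are not given: they have to be found in the camera images.
- stand: Fixed lab stand: grey base plate 130 x 150 x 14 mm, upright steel post 20 mm thick, 210 mm tall. Origin: foot of the post's axis, on the bench; z up; its -x axis is the stand's front, roughly towards the robot. Round the post sits a fixed collar 85 mm across, its rim's top 184 mm above the bench, with one notch at the back.
- hook: Steel swivel hook turning with friction on the post, above the collar (1 to 5 N at the bend). Origin: on the post's axis at the arm's level, 200 mm up when seated, 207 mm on the rim; z up. The arm, an 8 mm round bar, points along the hook's -x axis. At the start it is turned 0.9 to 1.5 rad towards the stand's -y side; swing it clockwise seen from above to point to the front (-x).
- hook_tip (a point): End of the hook's upturned tip (bar centre), 96 mm from the post's axis, 12 mm above the arm's level (its top 16 mm). Axes as hook. The arm is level to 45 mm from the axis, then the bend: bar centre 6 mm below the arm's level from 57 to 76 mm, then up to this tip. A sleeve and cap of 14 mm radius surround the axis, from 22 mm below to 20 mm above the arm's level.
- hook_seat (a point): Top of the bar in the middle of the hook's bend, 66.5 mm from the post's axis, 2 mm below the arm's level: here the top inside of a hung eye rests. Axes as hook.
- pin: Locating pin, a 7 mm round bar fixed to the hook, along the hook's +x (opposite the arm) to 41 mm from the axis, 19.5 mm below the arm's level; origin and axes as hook. It slides on the collar's rim and drops 7 mm into the notch, whose sides then stop the hook hard. Loads over 30 N bend it: about 12 N sideways at the hook's bend.
- hook_lift (a joint): Height of hook and pin above fully seated, in m: 0.007 while the pin rides on the rim, 0 down in the notch. About 6 N (spring and weight) pull it down; a hook pinched in the fingers is held up by them, one pushed from the side drops. The notch (9 mm wide) lies up to 0.5 rad either side of the stand's +x axis, not measured: it has to be felt.
- wide_weight_eye (a point): Centre of the eye of the wide weight, half-way up, 50 mm above its underside. Steel, about 320 g, standing upright: disc 46 mm across, 27 mm tall; on it an upright ring of 6 mm bar, 32 mm inside, 28 to 72 mm up; on top a grip tab 14 mm (y) x 9 mm (x), 69 to 100 mm up. The ring's axis is x (the arm passes along it, either way round).
- wide_weight: The wide weight again; origin at the centre of its underside, z up, axes as its eye. Taking the tab across its 14 mm (fingers closing along y, tips no lower than 72 mm above the underside) leaves the eye free.
- slim_weight_eye (a point): Centre of the eye of the slim weight, which stays where it is: same eye, tab and height (100 mm), but its disc is only 30 mm across.
- beaker: Clear plastic beaker, 76 mm across, 100 mm tall; origin at the centre of its underside.
- wood_block: Loose wooden board, 160 x 70 x 22 mm (x, y, z); origin at the centre of its underside.
- gauge: Blue instrument box with a carrying handle, 130 x 150 x 145 mm, fixed, to the right; origin at the centre of its underside.
There are look-alikes about, which are no part of the job. Leave any purple look-alike of the wide_weight alone.

How it is judged:
By the outcome, as a careful person would: the job done as asked, in the order asked, and still so for the second after the job is handed in, with the robot touching nothing.
It also fails if it takes over 72 s, if anything falls off the work surface, if the arm or the gripper's body presses on something with over 40 N, if the wrist force passes 120 N, or if a joint passes its speed limit or range.

ROBOT

A 7-joint arm with a two-finger parallel gripper is mounted at the origin on the work surface. World frame = base frame: x ahead of the robot, y to its left, z up, the work surface at z = 0. Lengths are in m, angles in rad, forces in N, time in s.
With the tool pointing down it reaches from about 0.4 to 0.875 m from the base axis. Payload 19.3 kg.
Tool frame: the origin (TCP) lies midway between the tips of the shut fingers; the grasp point (between the pads) lies 19 mm behind it; x points along the fingers, y is the direction in which the jaws open and shut, and the axes are right-handed (so a half turn about x gives the same grasp; the last joint's range is limited). The gripper opens to 85 mm and grips with 20 to 120 N. Pads are 22 mm wide; open, the fingers measure 114 mm over their backs; the gripper's body (76 mm by 85 mm) begins 54 mm behind the grasp point. The pads swing forward as they close: fully open they stand 13 mm farther back than shut.
Start: joints at [1.083, 0.521, -0.036, 1.599, 0.021, 1.021, -0.113], TCP at [0.254, -0.571, 0.231] pointing down, gripper open.
Joint ranges: [-2.91, 2.91], [-0.3, 2.13], [-1.5, 1.42], [0.17, 2.43], [-1.26, 4.41], [0.16, 1.93], [-2.52, 2.52]. Speed limits (rad/s): [1.89, 1.89, 2.39, 2.39, 3.01, 3.01, 3.01].

INTERFACE

Orientations are given as [roll, pitch, yaw] about the fixed x, y, z axes, in that order (R = Rz(yaw) Ry(pitch) Rx(roll)).
In Python, from workcell import bot gives the robot as it stands. The module is installed in compiled form; this text tells all that it offers.
- The arm moves only by the tool servo_tool, never from a script. Its argument "targets" is a list of rows, each an object of numbers: "x", "y", "z": the shift along the tool's x, y, z as a fraction of full scale; "wx", "wy", "wz": the turn, a rotation vector about the tool's x, y, z as a fraction of full scale. A call has 1 to 12 rows; each row is the pose to reach, as a shift and turn from the pose measured when the call began, along the tool's axes at that moment, turning the shorter way round; what a row does not reach only later rows make up. Full scale, the value 1, is 40 cm for a shift and 360 degrees for a turn. A row lasts 1/8 s, in which the tool goes at most 62.5 mm and 10.7 degrees, less where a joint would pass 70% of its speed; a pose out of reach is approached as far as the arm can. A call with a number of a shift or a turn outside -1 to 1 is refused whole. A call with a gripper value outside its range is refused whole. "grip" is the gripper command: -1 is shut, 1 is fully open, values between are in proportion, set as the call begins (left out, the last holds). The fingers move at their own pace and stop on an object; "squeeze" is the grip in N (left out, the last holds). Time passes only in rows, so rows that repeat a pose let the fingers close. It gives the time, the measured TCP pose, the force and the opening at its end, in the units of the state.
- bot.observe(): the state, without advancing time (a new reading comes with each control period).
- bot.grab_frame(name): name is "scene" or "top"; returns (picture, depth): 480x640x3 uint8, red, green, blue; 480x640 float32, m along the optical axis (not along the pixel's ray), 0 where there is no reading.
- bot.get_calibration(name): a dict with "intrinsics" (3x3 intrinsics, pixels), "k1" (the pictures are not rectified: a ray, as slopes to the right and down, at radius r is drawn at 1 + k1 r^2 times it, then the intrinsics apply), "R" (3x3) and "t" (3): a world point X has camera coordinates R X + t. Camera axes: x right, y down, z forward; pixel columns grow to the right and rows downward; lengths in m; the calibration is good to about 2 mm. A picture is of the moment at which its call begins. get_calibration takes no time and is no camera call.
- bot.job_done(): hands the job in, once; it reports no verdict.
Trained networks look in the newest picture that a camera, given by its name, has taken for a name from the list of things; names that differ only in an ending like _2 or _b are one class to them, and where a whole thing is asked for, a point or a joint stands for the part that bears it (a point fixed in the world has none). Each returns a list of dicts, best first, with "confidence" (0 to 1); they miss things now and then, are a little off and sometimes report something else, mostly with a low value. They report only what shows in the picture. A call takes as long as a camera call. They do not tell look-alikes from the thing itself.
- bot.trace(camera, target): "mask" (480x640 bool, what is visible of it) and "pixel" ([column, row] in pixels, amid what is visible of it).
The state is a dict: "clock": time; "qpos": joint angles; "qd": joint speeds; "joint_efforts": joint torques, N m; "position": TCP position; "tool_rot": TCP orientation; "force": force on the tool from outside, world axes, zero at the start; "moment": the same for the moment, N m; "grip_width": finger opening in m.
Only numpy, scipy, OpenCV 4.12 (cv2) and the standard library are available. Lean on these libraries where they do the work, as an engineer would, in place of code of your own. Each camera call takes 0.05 s, during which the arm holds its last target. There are 200 camera calls.

## Working session

There is one attempt and no reset: what is moved stays moved. The work goes in short steps, Python scripts to look and compute and a tool call to move; the robot and the scene stay as the last step left them, time stands still between calls to the robot, and variables do not carry over. Pictures are saved under pics/ and viewed, on a budget of 10 in all, crops included, one or two more only if the job needs it, and the job is handed in when it is done.

Besides the shell and the picture viewer there is one more tool, called after "Call:" in YAML: its name, and indented under it one key for each argument. servo_tool: Moves the arm, as the interface text tells. Shift numbers are shares of 40 cm and turn numbers shares of 360 degrees, none past 1 either way. Its arguments: {"type":"object","properties":{"targets":{"type":"array"},"grip":{"type":"number"},"squeeze":{"type":"number"}},"required":["targets"]}

```bash
mkdir -p pics; cat > h.py <<'E'
import numpy as np, cv2
from workcell import bot
from scipy.spatial.transform import Rotation as Ro
def grab(n):
    p,d=bot.grab_frame(n); return p,d,bot.get_calibration(n)
def pts(uv,z,c):
    K=np.array(c["intrinsics"]);uv=np.asarray(uv,float).reshape(-1,2)
    D=np.array([c["k1"],0,0,0,0])
    n=cv2.undistortPoints(uv.reshape(-1,1,2),K,D).reshape(-1,2)
    z=np.asarray(z,float).reshape(-1,1)
    X=np.hstack([n*z,z]); return (X-np.array(c["t"]))@np.array(c["R"])
def proj(X,c):
    K=np.array(c["intrinsics"]);D=np.array([c["k1"],0,0,0,0])
    R=np.array(c["R"]);return cv2.projectPoints(np.asarray(X,float).reshape(-1,1,3),cv2.Rodrigues(R)[0],np.array(c["t"],float),K,D)[0].reshape(-1,2)
def cloud(mask,d,c):
    v,u=np.nonzero(mask&(d>0)); return pts(np.c_[u,v],d[v,u],c)
def save(n,p): cv2.imwrite("pics/"+n+".png",p[:,:,::-1])
E
cat > a.py <<'E'
from h import *
s=bot.observe();print({k:np.round(v,3) for k,v in s.items()})
for n in("scene","top"):
    p,d,c=grab(n);save(n+"0",p);np.savez(n+"0.npz",p=p,d=d)
    print(n,"cam at",np.round(-np.array(c["R"]).T@np.array(c["t"]),3))
    for t in("stand","hook","hook_tip","hook_seat","pin","wide_weight","wide_weight_eye","slim_weight","beaker","wood_block","gauge"):
        for r in bot.trace(n,t):
            X=cloud(r["mask"],d,c)
            print(t,round(r["confidence"],2),np.round(r["pixel"]),r["mask"].sum(),np.round(np.median(X,0),3) if len(X) else None,np.round(np.percentile(X,[2,98],axis=0),3).tolist() if len(X) else "")
E
python3 a.py
```

```text
{'clock': np.float64(0.0), 'qpos': array([ 1.083,  0.522, -0.036,  1.6  ,  0.021,  1.021, -0.113]), 'qd': array([ 0.   , -0.001, -0.001,  0.   , -0.001,  0.   , -0.001]), 'joint_efforts': array([-1.0000e-03, -9.2710e+01,  1.9790e+00, -3.6993e+01,  1.8000e-02,
        8.0000e-03,  0.0000e+00]), 'position': array([ 0.253, -0.571,  0.231]), 'tool_rot': array([-1.489,  1.57 ,  2.07 ]), 'force': array([ 0.321,  0.205, -0.112]), 'moment': array([0.015, 0.021, 0.046]), 'grip_width': np.float64(0.085)}
scene cam at [ 1.09  -0.024  1.094]
stand 0.97 [318. 298.] 3670 [ 0.589 -0.013  0.014] [[0.529, -0.088, 0.008], [0.665, 0.067, 0.225]]
hook 0.84 [311. 253.] 342 [ 0.567 -0.031  0.206] [[0.525, -0.109, 0.14], [0.579, 0.019, 0.221]]
hook_tip 0.63 [312. 255.] 340 [ 0.567 -0.027  0.205] [[0.439, -0.112, 0.001], [0.579, 0.017, 0.222]]
hook_seat 0.88 [307. 252.] 266 [ 0.567 -0.038  0.207] [[0.452, -0.104, -0.0], [0.579, -0.003, 0.22]]
wide_weight 0.97 [387. 268.] 432 [0.514 0.154 0.027] [[0.477, 0.133, -0.001], [0.532, 0.178, 0.101]]
wide_weight 0.7 [395. 303.] 392 [0.612 0.153 0.027] [[0.586, 0.133, 0.001], [0.629, 0.174, 0.1]]
wide_weight_eye 0.87 [391. 302.] 359 [0.612 0.153 0.027] [[0.589, 0.133, 0.008], [0.629, 0.173, 0.1]]
wide_weight_eye 0.69 [386. 267.] 406 [0.514 0.154 0.027] [[0.472, 0.133, 0.001], [0.532, 0.174, 0.1]]
wide_weight_eye 0.47 [441. 247.] 294 [0.453 0.292 0.03 ] [[0.404, 0.274, -0.002], [0.465, 0.32, 0.101]]
wide_weight_eye 0.24 [151. 287.] 4926 [ 0.592 -0.394  0.115] [[0.509, -0.473, 0.02], [0.636, -0.325, 0.142]]Traceback (most recent call last):
  File "a.py", line 7, in <module>
    for r in bot.trace(n,t):
             ~~~~~~~~~^^^^^
ValueError: it knows: beaker, gauge, hook, hook_lift, hook_seat, hook_tip, pin, slim_weight_eye, stand, wide_weight, wide_weight_eye, wood_block
```

```bash
sed -i 's/"slim_weight",/"slim_weight_eye",/' a.py; python3 a.py | tail -n +4
python3 - <<'E'
import cv2,numpy as np
a=cv2.imread("pics/scene0.png");b=cv2.imread("pics/top0.png")
cv2.imwrite("pics/both.png",np.vstack([cv2.resize(a[150:380,100:500],(700,402)),]))
E
```

```text
stand 0.88 [318. 299.] 3577 [ 0.589 -0.013  0.015] [[0.529, -0.088, 0.009], [0.663, 0.066, 0.225]]
hook 0.69 [194. 229.] 1097 [ 0.408 -0.331  0.066] [[0.374, -0.363, 0.007], [0.445, -0.295, 0.102]]
hook 0.68 [316. 255.] 378 [ 0.567 -0.025  0.206] [[0.545, -0.108, 0.173], [0.578, 0.02, 0.223]]
hook_tip 0.55 [308. 254.] 266 [ 0.568 -0.036  0.208] [[0.561, -0.107, 0.189], [0.579, 0.002, 0.22]]
hook_seat 0.72 [306. 254.] 385 [ 0.567 -0.04   0.204] [[0.438, -0.111, -0.001], [0.578, 0.02, 0.22]]
wide_weight 0.86 [390. 303.] 368 [0.612 0.152 0.027] [[0.589, 0.134, 0.002], [0.63, 0.174, 0.1]]
wide_weight_eye 0.86 [391. 303.] 398 [0.612 0.153 0.027] [[0.587, 0.134, 0.0], [0.63, 0.18, 0.1]]
wide_weight_eye 0.84 [387. 265.] 372 [0.514 0.154 0.028] [[0.491, 0.134, 0.005], [0.532, 0.174, 0.099]]
slim_weight_eye 0.73 [440. 245.] 303 [0.454 0.292 0.029] [[0.411, 0.274, -0.002], [0.465, 0.321, 0.1]]
beaker 0.75 [390. 267.] 399 [0.514 0.153 0.028] [[0.492, 0.133, 0.004], [0.532, 0.174, 0.1]]
beaker 0.64 [193. 231.] 1080 [ 0.409 -0.33   0.065] [[0.374, -0.362, 0.007], [0.445, -0.295, 0.102]]
wood_bloc
[... 1008 characters left out ...]
_weight_eye 0.76 [258. 239.] 404 [0.503 0.151 0.028] [[0.485, 0.132, -0.0], [0.527, 0.182, 0.101]]
wide_weight_eye 0.66 [256. 199.] 392 [0.6   0.152 0.029] [[0.582, 0.133, 0.003], [0.624, 0.174, 0.102]]
slim_weight_eye 0.71 [192. 268.] 186 [0.447 0.288 0.03 ] [[0.437, 0.274, 0.001], [0.46, 0.317, 0.103]]
wood_block 0.89 [140. 224.] 2303 [0.546 0.418 0.022] [[0.47, 0.38, 0.003], [0.626, 0.46, 0.027]]
gauge 0.92 [514. 205.] 5529 [ 0.558 -0.388  0.116] [[0.497, -0.472, 0.026], [0.626, -0.325, 0.144]]
gauge 0.73 [328. 202.] 2498 [ 0.562 -0.006  0.015] [[0.52, -0.092, 0.009], [0.662, 0.068, 0.227]]
gauge 0.68 [483. 281.] 1283 [ 0.41  -0.343  0.049] [[0.374, -0.363, 0.002], [0.442, -0.294, 0.103]]
```

View pics/scene0.png

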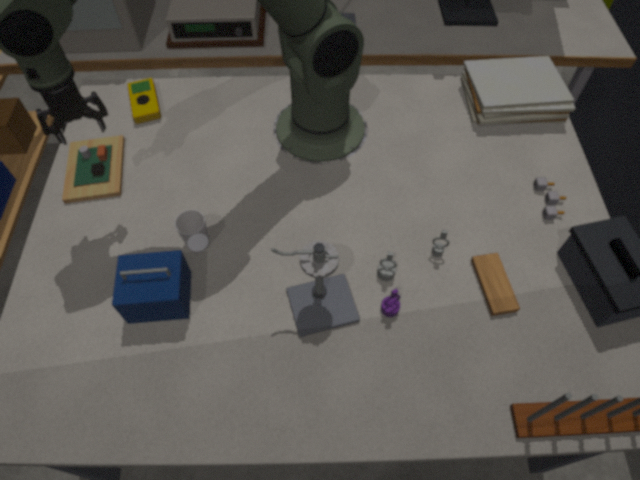

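View pics/top0.png

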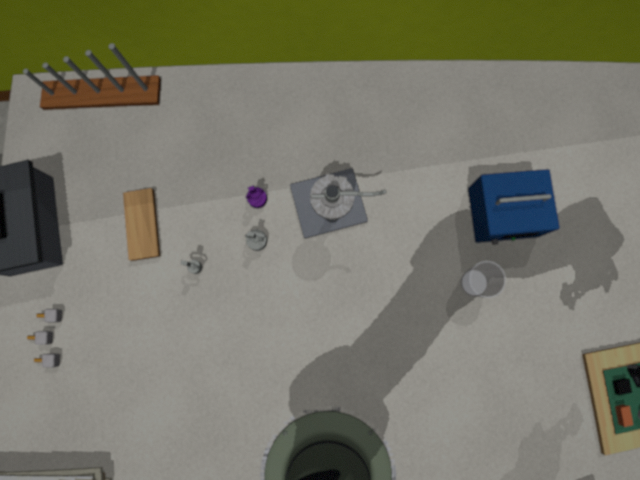

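The scene view shows the hook at (300,252) pointing left (-y). The grey wide weight is at (388,267), the purple look-alike at (391,303) and the slim weight at (440,245). The top view agrees: hook (345,195), wide weight (256,240). Next I'll measure these properly.

```bash
cat > m.py <<'E'
from h import *
for n in("scene","top"):
    z=np.load(n+"0.npz");d=z["d"];c=bot.get_calibration(n);p=z["p"]
    X=cloud(np.ones(d.shape,bool),d,c)
    def box(x0,x1,y0,y1,z0,z1): return X[(X[:,0]>x0)&(X[:,0]<x1)&(X[:,1]>y0)&(X[:,1]<y1)&(X[:,2]>z0)&(X[:,2]<z1)]
    def rect(B):
        r=cv2.minAreaRect(B[:,:2].astype(np.float32)*1000); return [np.round(v,1) for v in r]
    print(n,"table z",np.median(box(.3,.45,0,.1,-.02,.02)[:,2]))
    B=box(.48,.7,-.12,.1,.009,.02);print(" plate",rect(B),len(B))
    B=box(.52,.62,-.06,.05,.215,.24);print(" cap",B.mean(0).round(4),rect(B),len(B))
    B=box(.50,.65,-.07,.06,.178,.19);print(" collar",rect(B),len(B))
    B=box(.45,.62,-.14,-.03,.193,.24);o=np.argsort(B[:,1]);print(" arm",B[o][::max(1,len(o)//25)].round(4).tolist())
    for nm,(x,y) in dict(wide=(.507,.153),slim=(.45,.29)).items():
        for lo,hi in((.02,.035),(.036,.066),(.074,.11)):
            B=box(x-.045,x+.045,y-.045,y+.045,lo,hi)
            print(" ",nm,lo,len(B),B.mean(0).round(4),rect(B),np.linalg.svd(B[:,:2]-B[:,:2].mean(0),full_matrices=False)[2][0].round(3),B[:,2].max().round(4))
    B=box(.35,.47,-.4,-.26,.09,.11);print(" beaker",rect(B))
    u=proj([[.56,-.01,.2],[.507,.153,.05]],c);print(u.round())
    a=u[0].astype(int);b=u[1].astype(int)
    f=lambda q:cv2.resize(p[q[1]-35:q[1]+35,q[0]-55:q[0]+45],(500,350),interpolation=cv2.INTER_CUBIC)
    if n=="scene": I=[f(a-[10,0]),f(b)]
    else: I+=[f(a+[20,0]),f(b)]
I=np.vstack([np.hstack(I[:2]),np.hstack(I[2:])]);save("zoom",cv2.resize(I,(800,560)))
E
python3 m.py
```

```text
scene table z 0.00019488402610428593
 plate [array([594.4,  -7.2]), array([132.6, 150.4]), np.float64(14.3)] 2855
 cap [ 0.5682 -0.0148  0.2238] [array([566.3, -14.7]), array([25. , 24.4]), np.float64(88.4)] 136
 collar [array([565.8, -14.4]), array([83.7, 84.4]), np.float64(78.4)] 708
 arm [[0.5636, -0.1143, 0.2195], [0.5651, -0.1099, 0.2219], [0.5637, -0.1078, 0.2235], [0.5661, -0.1045, 0.2112], [0.5675, -0.1022, 0.2135], [0.5674, -0.0987, 0.2048], [0.563, -0.0963, 0.2097], [0.5679, -0.0926, 0.2013], [0.5686, -0.0904, 0.2025], [0.5667, -0.0864, 0.1991], [0.5637, -0.084, 0.2063], [0.5687, -0.0799, 0.2022], [0.563, -0.0777, 0.2049], [0.5622, -0.0736, 0.2034], [0.5663, -0.0714, 0.2062], [0.5646, -0.0671, 0.2073], [0.5669, -0.0649, 0.2111], [0.5614, -0.0607, 0.2099], [0.5623, -0.0586, 0.2112], [0.5684, -0.0545, 0.2091], [0.5652, -0.0523, 0.2119], [0.565, -0.0483, 0.2072], [0.5641, -0.0461, 0.2097], [0.561, -0.0419, 0.2085], [0.5675, -0.0398, 0.2111], [0.5663, -0.0357, 0.2089], [0.566, -0.0335, 0.2125]]
  wide 0.02 218 [0.5126 0.1535 0.0273] [array([509.9, 154.7]), array([44.9, 43.8]), 
[... 1888 characters left out ...]
.5053 0.1519 0.052 ] [array([507.1, 154.5]), array([43.1,  5.9]), np.float64(75.4)] [0.228 0.974] 0.0658
  wide 0.074 48 [0.5058 0.1532 0.0951] [array([506.7, 154.2]), array([13.9,  8.9]), np.float64(78.6)] [-0.079 -0.997] 0.1059
  slim 0.02 96 [0.4476 0.2915 0.0276] [array([448.2, 291.6]), array([26.5, 27.8]), np.float64(66.7)] [-0.888  0.46 ] 0.0337
  slim 0.036 17 [0.446  0.2775 0.0557] [array([447.5, 282. ]), array([20.4,  6.5]), np.float64(68.2)] [0.392 0.92 ] 0.0658
  slim 0.074 44 [0.4487 0.2906 0.0958] [array([449.4, 292.4]), array([15.4,  8.5]), np.float64(74.9)] [-0.157 -0.988] 0.104
 beaker [array([ 408. , -329.7]), array([75.3, 73.7]), np.float64(89.3)]
[[329. 196.]
 [255. 238.]]
```

View pics/zoom.png

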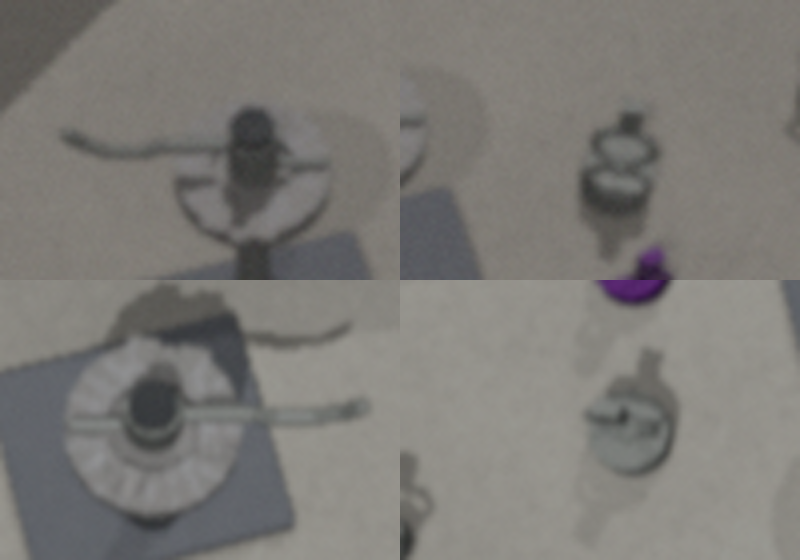

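The zoom shows the arm pointing along world -y with its pin opposite, and the wide weight's ring plane turned about 14°. The measurements agree with each other:
- **Post axis:** about (0.5645, -0.0147).
- **Stand yaw:** about +14.4°.
- **Hook:** about 75° (1.31 rad) off front, on the rim.
- **Wide weight:** (0.5085, 0.1545), yaw about -14°.

Next is the approach for the push.

```bash
cat > g.py <<'E'
from h import *
P=np.array([.5645,-.0147])
def down(yaw): # tool x down, tool y at world angle yaw
    x=np.array([0,0,-1.]);y=np.array([np.cos(yaw),np.sin(yaw),0]);return np.c_[x,y,np.cross(x,y)]
def cur():
    s=bot.observe();return s,np.array(s["position"]),Ro.from_euler("xyz",s["tool_rot"]).as_matrix()
def rel(p,R,p0,R0):
    d=R0.T@(np.array(p)-p0)/.4;w=Ro.from_matrix(R0.T@R).as_rotvec()/(2*np.pi)
    return dict(zip("x y z wx wy wz".split(),[round(float(v),4) for v in [*d,*w]]))
def push(th,off,z,r=66.5e-3,sgn=1): # finger centre behind bar by off; th=arm angle (rad)
    t=np.array([np.sin(th),-np.cos(th)]) # clockwise tangent
    q=P+r*np.array([np.cos(th),np.sin(th)])-off*t
    return [*q,z],down(np.arctan2(t[1],t[0])+(0 if sgn>0 else np.pi))
E
python3 - <<'E'
from g import *
s,p,R=cur();print(R.round(2),"yaw y",np.degrees(np.arctan2(R[1,1],R[0,1])))
for sg in(1,-1):
    th=np.radians(-90.7)
    for z in(.26,.182):
        q,T=push(th,.032,z,sgn=sg);print(sg,np.round(q,3),rel(q,T,p,R))
E
```

```text
[[ 0.    0.41 -0.91]
 [-0.   -0.91 -0.41]
 [-1.    0.    0.  ]] yaw y -66.06188784386106
1 [ 0.596 -0.082  0.26 ] {'x': -0.0718, 'y': -0.7719, 'z': -1.2784, 'wx': 0.3184, 'wy': -0.0, 'wz': -0.0}
1 [ 0.596 -0.082  0.182] {'x': 0.1232, 'y': -0.7719, 'z': -1.2784, 'wx': 0.3184, 'wy': -0.0, 'wz': -0.0}
-1 [ 0.596 -0.082  0.26 ] {'x': -0.0718, 'y': -0.7719, 'z': -1.2784, 'wx': -0.1816, 'wy': 0.0, 'wz': -0.0}
-1 [ 0.596 -0.082  0.182] {'x': 0.1232, 'y': -0.7719, 'z': -1.2784, 'wx': -0.1816, 'wy': 0.0, 'wz': -0.0}
```

Call:
servo_tool:
  targets:
    - {"x": -0.07, "y": -0.386, "z": -0.64, "wx": -0.09}
    - {"x": -0.07, "y": -0.386, "z": -0.64, "wx": -0.09}
    - {"x": -0.07, "y": -0.386, "z": -0.64, "wx": -0.09}
    - {"x": -0.07, "y": -0.386, "z": -0.64, "wx": -0.09}
    - {"x": -0.07, "y": -0.386, "z": -0.64, "wx": -0.09}
    - {"x": -0.07, "y": -0.386, "z": -0.64, "wx": -0.09}
    - {"x": -0.07, "y": -0.386, "z": -0.64, "wx": -0.09}
    - {"x": -0.07, "y": -0.386, "z": -0.64, "wx": -0.09}
  grip: -1
  squeeze: 40

```text
$.targets[0]: bad value
```

```bash
cat > n.py <<'E'
from g import *
import sys
th,off,z=[float(v) for v in sys.argv[1:4]]
s,p,R=cur();q,T=push(np.radians(th),off,z,sgn=-1);print(round(float(s["clock"]),2),p.round(4),s["qpos"].round(2),s["force"].round(1),s["grip_width"].round(4),rel(q,T,p,R))
E
python3 n.py -90.7 .032 .26
```

```text
Traceback (most recent call last):
  File "n.py", line 4, in <module>
    s,p,R=cur();q,T=push(np.radians(th),off,z,sgn=-1);print(round(float(s["clock"]),2),p.round(4),s["qpos"].round(2),s["force"].round(1),s["grip_width"].round(4),rel(q,T,p,R))
                                                                                                                                         ^^^^^^^^^^^^^^^^^^^^^
AttributeError: 'float' object has no attribute 'round'
```

Call:
servo_tool:
  targets:
    - {"x": -0.07, "y": -0.386, "z": -0.64, "wx": -0.09, "wy": 0, "wz": 0}
    - {"x": -0.07, "y": -0.386, "z": -0.64, "wx": -0.09, "wy": 0, "wz": 0}
    - {"x": -0.07, "y": -0.386, "z": -0.64, "wx": -0.09, "wy": 0, "wz": 0}
    - {"x": -0.07, "y": -0.386, "z": -0.64, "wx": -0.09, "wy": 0, "wz": 0}
    - {"x": -0.07, "y": -0.386, "z": -0.64, "wx": -0.09, "wy": 0, "wz": 0}
    - {"x": -0.07, "y": -0.386, "z": -0.64, "wx": -0.09, "wy": 0, "wz": 0}
    - {"x": -0.07, "y": -0.386, "z": -0.64, "wx": -0.09, "wy": 0, "wz": 0}
  grip: -1
  squeeze: 40

```text
clock: 2.48
position: [0.4246, -0.3267, 0.2593]
tool_rot: [-0.13, 1.57, -2.289]
force: [0.2, -0.5, -0.4]
grip_width: 0.0002
```

```bash
sed -i 's/s\["grip_width"\].round(4)/s["grip_width"]/' n.py
python3 n.py -90.7 .032 .26
```

```text
2.48 [ 0.4246 -0.3267  0.2593] [ 0.74  0.36 -0.25  1.79  0.1   1.   -0.14] [ 0.2 -0.5 -0.4] 0.0001816058652753636 {'x': -0.0022, 'y': 0.0162, 'z': -0.7472, 'wx': -0.0916, 'wy': 0.0001, 'wz': 0.0}
```

Call:
servo_tool:
  targets:
    - {"x": 0, "y": 0.016, "z": -0.747, "wx": -0.0916, "wy": 0, "wz": 0}
    - {"x": 0, "y": 0.016, "z": -0.747, "wx": -0.0916, "wy": 0, "wz": 0}
    - {"x": 0, "y": 0.016, "z": -0.747, "wx": -0.0916, "wy": 0, "wz": 0}
    - {"x": 0, "y": 0.016, "z": -0.747, "wx": -0.0916, "wy": 0, "wz": 0}
    - {"x": 0, "y": 0.016, "z": -0.747, "wx": -0.0916, "wy": 0, "wz": 0}
    - {"x": 0, "y": 0.016, "z": -0.747, "wx": -0.0916, "wy": 0, "wz": 0}
    - {"x": 0, "y": 0.016, "z": -0.747, "wx": -0.0916, "wy": 0, "wz": 0}
    - {"x": 0.1, "y": 0.016, "z": -0.747, "wx": -0.0916, "wy": 0, "wz": 0}
    - {"x": 0.19, "y": 0.016, "z": -0.747, "wx": -0.0916, "wy": 0, "wz": 0}
    - {"x": 0.19, "y": 0.016, "z": -0.747, "wx": -0.0916, "wy": 0, "wz": 0}

```text
clock: 3.72
position: [0.5939, -0.0835, 0.1814]
tool_rot: [-1.437, 1.566, -3.022]
force: [-0.5, 0.7, 0.4]
grip_width: 0.0004
```

```bash
cat > arc.py <<'E'
from g import *
import sys
# rows: angles, off, z, each relative to current
off,z=float(sys.argv[1]),float(sys.argv[2]);s,p,R=cur()
print(round(float(s["clock"]),2),p.round(4),s["qpos"].round(2),np.round(s["force"],1),s["grip_width"])
for a in sys.argv[3:]:
    q,T=push(np.radians(float(a)),off,z,sgn=-1);print(a,list(rel(q,T,p,R).values()))
E
python3 arc.py .0185 .182 -92 -98 -104 -110 -116 -122 -128
```

```text
3.73 [ 0.5939 -0.0835  0.1814] [ 0.33  0.57 -0.42  1.7   0.27  0.94 -0.21] [-0.5  0.7  0.4] 0.0004137845857990067
-92 [-0.0015, -0.033, -0.0038, 0.0033, 0.0001, 0.0007]
-98 [-0.0014, -0.0507, -0.0003, 0.0199, 0.0001, 0.0007]
-104 [-0.0013, -0.0687, 0.0014, 0.0366, 0.0002, 0.0007]
-110 [-0.0012, -0.0868, 0.0012, 0.0533, 0.0002, 0.0007]
-116 [-0.0012, -0.1047, -0.0009, 0.0699, 0.0002, 0.0007]
-122 [-0.0011, -0.1224, -0.0048, 0.0866, 0.0003, 0.0006]
-128 [-0.001, -0.1395, -0.0106, 0.1033, 0.0003, 0.0006]
```

Call:
servo_tool:
  targets:
    - {"x": 0, "y": -0.018, "z": -0.003, "wx": 0.001, "wy": 0, "wz": 0}
    - {"x": 0, "y": -0.033, "z": -0.004, "wx": 0.003, "wy": 0, "wz": 0}
    - {"x": 0, "y": -0.042, "z": -0.002, "wx": 0.0115, "wy": 0, "wz": 0}
    - {"x": 0, "y": -0.051, "z": 0, "wx": 0.02, "wy": 0, "wz": 0}
    - {"x": 0, "y": -0.06, "z": 0.001, "wx": 0.028, "wy": 0, "wz": 0}
    - {"x": 0, "y": -0.069, "z": 0.0014, "wx": 0.0366, "wy": 0, "wz": 0}
    - {"x": 0, "y": -0.078, "z": 0.0014, "wx": 0.045, "wy": 0, "wz": 0}
    - {"x": 0, "y": -0.087, "z": 0.001, "wx": 0.053, "wy": 0, "wz": 0}

```text
clock: 4.72
position: [0.5593, -0.084, 0.1829]
tool_rot: [-0.632, 1.568, -2.553]
force: [0.9, -3.1, -0.3]
grip_width: 0.0002
```

```bash
cat > look.py <<'E'
from h import *
import sys
Z=[];A=[]
for k in range(2):
  for n in("top","scene"):
    p,d,c=grab(n);X=cloud(np.ones(d.shape,bool),d,c);P=np.array([.5645+(.0025 if n=="scene" else -.002),-.0147])
    r=np.linalg.norm(X[:,:2]-P,axis=1)
    Z.append((n,X[(r<.009)&(X[:,2]>.2)][:,2].mean().round(4)))
    B=X[(r>.022)&(r<.105)&(X[:,2]>.193)&(X[:,2]<.226)]-[*P,0]
    # hook bar direction: restrict to modal angle
    a=np.degrees(np.arctan2(B[:,1],B[:,0]));a=np.where(a>0,a-360,a);a=a[(a<-80)&(a>-200)]
    h,e=np.histogram(a,bins=60);m=e[h.argmax()];A.append((n,np.median(a[abs(a-m)<8]).round(1),len(a)))
print("cap z",Z,"arm ang",A)
if len(sys.argv)>1:
    u=proj([[.55,-.03,.2]],c)[0].astype(int);save(sys.argv[1],cv2.resize(p[u[1]-60:u[1]+60,u[0]-80:u[0]+80],(800,600),interpolation=cv2.INTER_CUBIC))
E
python3 look.py push1
python3 arc.py .0185 .182 -113 -116 -119 -122 -125 -128 -131
```

```text
cap z [('top', np.float64(0.3614)), ('scene', np.float64(0.3444)), ('top', np.float64(0.3657)), ('scene', np.float64(0.3361))] arm ang [('top', np.float64(-107.7), 57), ('scene', np.float64(-110.3), 102), ('top', np.float64(-111.1), 58), ('scene', np.float64(-109.2), 99)]
4.92 [ 0.5592 -0.0835  0.1824] [ 0.29  0.5  -0.35  1.79  0.21  0.88 -0.5 ] [ 0.1 -0.7  0.6] 0.00010241110330145142
-113 [0.0009, -0.009, 0.0023, 0.0087, 0.0003, 0.0004]
-116 [0.0009, -0.0178, 0.004, 0.0171, 0.0003, 0.0004]
-119 [0.001, -0.0268, 0.0053, 0.0254, 0.0003, 0.0004]
-122 [0.001, -0.0358, 0.006, 0.0337, 0.0003, 0.0004]
-125 [0.001, -0.0448, 0.0064, 0.0421, 0.0003, 0.0004]
-128 [0.001, -0.0539, 0.0062, 0.0504, 0.0003, 0.0004]
-131 [0.0011, -0.0629, 0.0055, 0.0587, 0.0004, 0.0004]
```

View pics/push1.png

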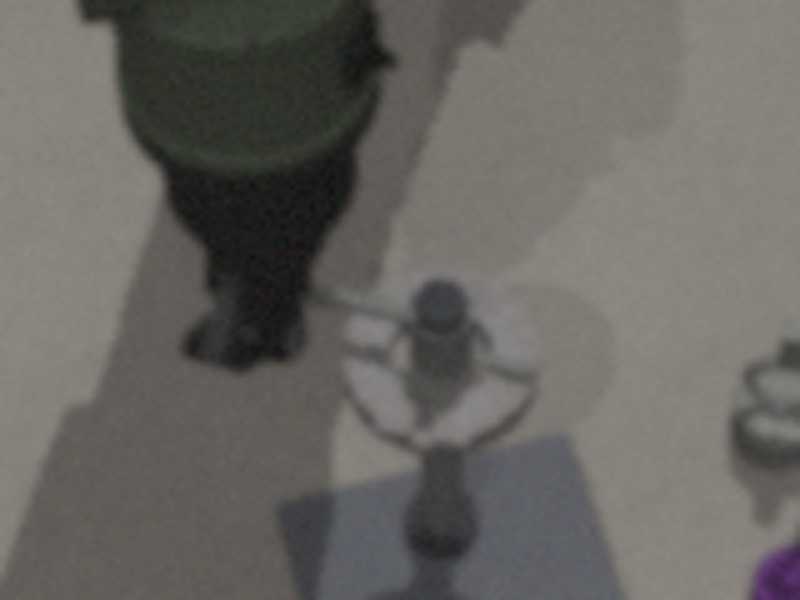

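The picture shows the finger at (250,300) pushing the arm. The pin is at (500,370), and there may be a rim gap near (430,442). The push force is about 3 N. I'll continue to about -131°, still short of the notch zone.

Call:
servo_tool:
  targets:
    - {"x": 0, "y": -0.009, "z": 0.002, "wx": 0.009, "wy": 0, "wz": 0}
    - {"x": 0, "y": -0.018, "z": 0.004, "wx": 0.017, "wy": 0, "wz": 0}
    - {"x": 0, "y": -0.027, "z": 0.005, "wx": 0.025, "wy": 0, "wz": 0}
    - {"x": 0, "y": -0.036, "z": 0.006, "wx": 0.034, "wy": 0, "wz": 0}
    - {"x": 0, "y": -0.045, "z": 0.006, "wx": 0.042, "wy": 0, "wz": 0}
    - {"x": 0, "y": -0.054, "z": 0.006, "wx": 0.05, "wy": 0, "wz": 0}
    - {"x": 0, "y": -0.063, "z": 0.0055, "wx": 0.059, "wy": 0, "wz": 0}

```text
clock: 5.8
position: [0.5349, -0.0772, 0.1827]
tool_rot: [-0.5, 1.568, -2.789]
force: [1.4, -2.4, -0.4]
grip_width: 0.0004
```

```bash
python3 - <<'E'
from h import *
F=[];D=[]
for k in range(8):
    p,d,c=grab("scene");F.append(p.astype(float));D.append(np.where(d>0,d,np.nan))
p=np.mean(F,0);d=np.nanmedian(D,0)
P=[.567,-.0147]
for a in range(-26,56,3):
    t=np.radians(a);o=[]
    for r,z in((.037,.184),(.040,.184),(.0425,.181),(.0425,.177)):
        u=proj([[P[0]+r*np.cos(t),P[1]+r*np.sin(t),z]],c)[0]
        o.append(int(cv2.getRectSubPix(p.astype(np.float32).mean(2),(1,1),tuple(map(float,u)))[0,0]))
    u=np.round(proj([[P[0]+.038*np.cos(t),P[1]+.038*np.sin(t),.184]],c)[0]).astype(int)
    X=pts([u],[d[u[1],u[0]]],c)[0]
    print(a,o,X.round(4))
u=proj([[.575,-.0147,.19]],c)[0].astype(int)
q=np.clip(p[u[1]-30:u[1]+30,u[0]-40:u[0]+40]*1.4,0,255).astype(np.uint8);save("rim",cv2.resize(q,(800,600),interpolation=cv2.INTER_CUBIC))
E
python3 arc.py .0185 .182 -133 -135 -137 -139 -141 -143
```

```text
-26 [117, 105, 80, 89] [ 0.6011 -0.0323  0.1852]
-23 [110, 99, 77, 87] [ 0.6038 -0.0302  0.1858]
-20 [106, 102, 85, 90] [ 0.6035 -0.0281  0.1851]
-17 [108, 113, 93, 91] [ 0.5991 -0.026   0.1768]
-14 [110, 117, 94, 85] [ 0.5985 -0.0239  0.1757]
-11 [112, 115, 91, 76] [ 0.6015 -0.0218  0.1766]
-8 [116, 111, 84, 70] [ 0.6016 -0.0197  0.1769]
-5 [118, 105, 75, 66] [ 0.6057 -0.0177  0.1843]
-2 [120, 101, 69, 63] [ 0.6059 -0.0156  0.1846]
1 [122, 104, 71, 63] [ 0.6053 -0.0135  0.1835]
4 [123, 110, 76, 64] [ 0.606  -0.0114  0.1847]
7 [125, 115, 81, 66] [ 0.6055 -0.0093  0.1836]
10 [126, 117, 85, 75] [ 0.6028 -0.0071  0.183 ]
13 [127, 115, 85, 80] [ 0.6028 -0.0071  0.183 ]
16 [124, 105, 80, 79] [ 0.6032 -0.005   0.1837]
19 [121, 97, 74, 77] [ 0.603  -0.0029  0.1832]
22 [119, 94, 75, 81] [ 0.6007 -0.0008  0.1833]
25 [118, 93, 76, 84] [0.601  0.0013 0.1838]
28 [119, 94, 75, 87] [0.6013 0.0034 0.1841]
31 [120, 96, 80, 89] [0.5988 0.0056 0.1839]
34 [121, 98, 80, 93] [0.5988 0.0056 0.1839]
37 [122, 96, 82, 93] [0.5968 0.0078 0.1845]
40 [118, 94, 80, 91] [0.5966 0.0099 0.1841]
43 [114, 90, 82, 91] [0.5946 0.012  0.1847]
46 [103, 84, 84, 93] [0.5946 0.012  0.1847]
49 [94, 81, 86, 95] [0.5915 0.0143 0.1833]
52 [90, 81, 87, 97] [0.5916 0.0142 0.1878]
55 [97, 87, 91, 98] [0.5916 0.0163 0.1878]
6.2 [ 0.5349 -0.0769  0.1824] [ 0.23  0.46 -0.26  1.86  0.15  0.84 -0.83] [ 0.2 -0.3  0.1] 0.00030273466376971343
-133 [0.0011, -0.0057, 0.0017, 0.0054, 0.0004, 0.0003]
-135 [0.0011, -0.0116, 0.003, 0.011, 0.0004, 0.0003]
-137 [0.0011, -0.0175, 0.0042, 0.0165, 0.0004, 0.0003]
-139 [0.0011, -0.0234, 0.0051, 0.0221, 0.0004, 0.0003]
-141 [0.0011, -0.0294, 0.0057, 0.0276, 0.0004, 0.0003]
-143 [0.0011, -0.0354, 0.0062, 0.0332, 0.0004, 0.0003]
```

View pics/rim.png

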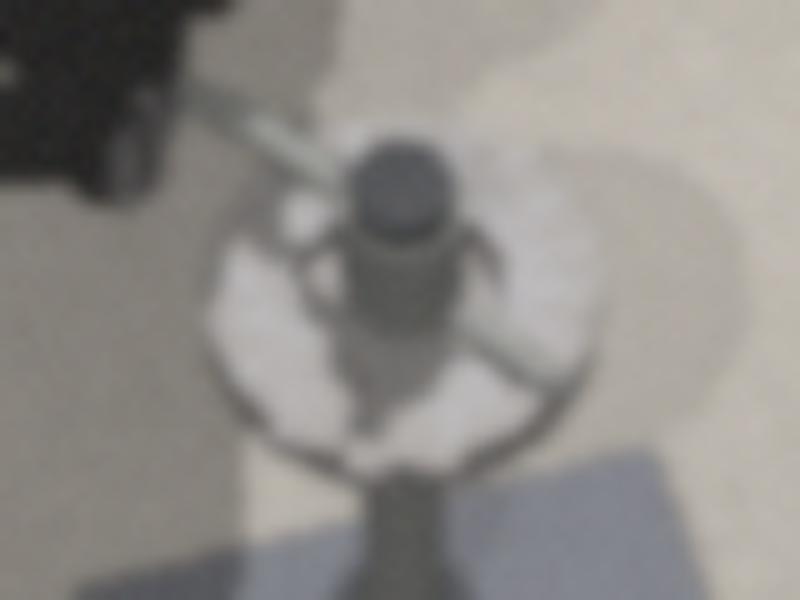

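The rim picture shows the pin at (520,365) and the notch gap at about (350,455). The depth there is 7 mm low between world -18° and -7°, so the notch is near -12°. That puts the seated arm at about -192°, which is -0.46 rad from the stand axis and within the stated ±0.5. I'll push on, watching the force.

```bash
python3 arc.py .0185 .182 -134 -137 -140 -143 -146 -149 -152 -155 -158 -161
```

```text
6.2 [ 0.5349 -0.0769  0.1824] [ 0.23  0.46 -0.26  1.86  0.15  0.84 -0.83] [ 0.2 -0.3  0.1] 0.00030273466376971343
-134 [0.0011, -0.0086, 0.0024, 0.0082, 0.0004, 0.0003]
-137 [0.0011, -0.0175, 0.0042, 0.0165, 0.0004, 0.0003]
-140 [0.0011, -0.0264, 0.0054, 0.0249, 0.0004, 0.0003]
-143 [0.0011, -0.0354, 0.0062, 0.0332, 0.0004, 0.0003]
-146 [0.0011, -0.0445, 0.0066, 0.0415, 0.0004, 0.0003]
-149 [0.0012, -0.0535, 0.0064, 0.0499, 0.0005, 0.0003]
-152 [0.0012, -0.0625, 0.0058, 0.0582, 0.0005, 0.0002]
-155 [0.0012, -0.0715, 0.0047, 0.0665, 0.0005, 0.0002]
-158 [0.0012, -0.0804, 0.0032, 0.0749, 0.0005, 0.0002]
-161 [0.0012, -0.0892, 0.0011, 0.0832, 0.0005, 0.0002]
```

Call:
servo_tool:
  targets:
    - {"x": 0, "y": -0.0086, "z": 0.0024, "wx": 0.008, "wy": 0, "wz": 0}
    - {"x": 0, "y": -0.0175, "z": 0.004, "wx": 0.0165, "wy": 0, "wz": 0}
    - {"x": 0, "y": -0.0264, "z": 0.0054, "wx": 0.025, "wy": 0, "wz": 0}
    - {"x": 0, "y": -0.0354, "z": 0.006, "wx": 0.033, "wy": 0, "wz": 0}
    - {"x": 0, "y": -0.0445, "z": 0.0066, "wx": 0.0415, "wy": 0, "wz": 0}
    - {"x": 0, "y": -0.0535, "z": 0.0064, "wx": 0.05, "wy": 0, "wz": 0}
    - {"x": 0, "y": -0.0625, "z": 0.0058, "wx": 0.058, "wy": 0, "wz": 0}
    - {"x": 0, "y": -0.0715, "z": 0.0047, "wx": 0.0665, "wy": 0, "wz": 0}

```text
clock: 7.2
position: [0.5121, -0.0598, 0.1825]
tool_rot: [-0.14, 1.568, -2.846]
force: [1.5, -2.1, -0.0]
grip_width: -0.0001
```

```bash
python3 arc.py .0185 .182 -158 -161 -164 -167 -170 -173 -176 -179 -182
```

```text
7.2 [ 0.5121 -0.0598  0.1825] [ 0.13  0.42 -0.17  1.93  0.09  0.81 -1.23] [ 1.5 -2.1 -0. ] -0.0001024259264837179
-158 [0.0013, -0.0094, 0.0022, 0.0081, 0.0005, 0.0001]
-161 [0.0013, -0.0183, 0.0039, 0.0165, 0.0005, 0.0]
-164 [0.0013, -0.0272, 0.0052, 0.0248, 0.0005, 0.0]
-167 [0.0013, -0.0362, 0.006, 0.0331, 0.0005, 0.0]
-170 [0.0013, -0.0452, 0.0063, 0.0415, 0.0005, 0.0]
-173 [0.0013, -0.0543, 0.0062, 0.0498, 0.0005, -0.0]
-176 [0.0013, -0.0633, 0.0056, 0.0581, 0.0005, -0.0]
-179 [0.0013, -0.0723, 0.0045, 0.0665, 0.0005, -0.0]
-182 [0.0013, -0.0812, 0.0029, 0.0748, 0.0005, -0.0]
```

Call:
servo_tool:
  targets:
    - {"x": 0, "y": -0.0094, "z": 0.002, "wx": 0.008, "wy": 0, "wz": 0}
    - {"x": 0, "y": -0.0183, "z": 0.004, "wx": 0.0165, "wy": 0, "wz": 0}
    - {"x": 0, "y": -0.0272, "z": 0.0052, "wx": 0.025, "wy": 0, "wz": 0}
    - {"x": 0, "y": -0.0362, "z": 0.006, "wx": 0.033, "wy": 0, "wz": 0}
    - {"x": 0, "y": -0.0452, "z": 0.0063, "wx": 0.0415, "wy": 0, "wz": 0}
    - {"x": 0, "y": -0.0543, "z": 0.0062, "wx": 0.05, "wy": 0, "wz": 0}
    - {"x": 0, "y": -0.0633, "z": 0.0056, "wx": 0.058, "wy": 0, "wz": 0}
    - {"x": 0, "y": -0.0723, "z": 0.0045, "wx": 0.0665, "wy": 0, "wz": 0}

```text
clock: 8.2
position: [0.4983, -0.0345, 0.1825]
tool_rot: [0.343, 1.568, -2.783]
force: [0.3, -2.3, -0.2]
grip_width: -0.0006
```

```bash
cat > hk.py <<'E'
# tip angle + cap height via scene camera, gripper above excluded by depth band
from h import *
for k in range(3):
    p,d,c=grab("scene");X=cloud(np.ones(d.shape,bool),d,c);Q=np.array([.567,-.0147])
    V=X[:,:2]-Q;r=np.linalg.norm(V,axis=1);a=np.degrees(np.arctan2(V[:,1],V[:,0]))
    cap=X[(r<.012)&(X[:,2]>.205)&(X[:,2]<.24)]
    pn=X[(r>.03)&(r<.042)&(X[:,2]>.187)&(X[:,2]<.2)&(abs(a)<80)]
    m=(r>.03)&(r<.042)&(X[:,2]>.187)&(X[:,2]<.2)&(abs(a)<80)
    ar=(r>.024)&(r<.045)&(X[:,2]>.195)&(X[:,2]<.225)&((a<-90)|(a>90))
    print("cap",np.percentile(cap[:,2],[50,90]).round(4),len(cap),"pin ang",np.median(a[m]).round(1),m.sum(),"arm",np.median(np.where(a[ar]>0,a[ar]-360,a[ar])).round(1),np.median(X[ar,2]).round(4),ar.sum())
E
python3 hk.py; python3 arc.py .0185 .182 -181 -183 -185 -187 -188 -189 -190 -191 -192 -193 -194
```

```text
cap [0.225  0.2278] 131 pin ang 2.2 22 arm -178.1 0.2105 30
cap [0.2256 0.2287] 131 pin ang 1.9 21 arm -178.3 0.2099 30
cap [0.2251 0.2279] 135 pin ang 2.2 29 arm -178.2 0.2098 31
8.35 [ 0.4983 -0.0342  0.1825] [ 0.01  0.39 -0.07  1.97  0.04  0.78 -1.64] [-0.6 -0.8 -0.2] 0.00020939211868378524
-181 [0.0013, -0.0055, 0.0015, 0.0058, 0.0005, -0.0001]
-183 [0.0013, -0.0114, 0.0028, 0.0113, 0.0005, -0.0002]
-185 [0.0013, -0.0173, 0.0039, 0.0169, 0.0005, -0.0002]
-187 [0.0013, -0.0233, 0.0048, 0.0224, 0.0005, -0.0002]
-188 [0.0013, -0.0263, 0.0051, 0.0252, 0.0005, -0.0002]
-189 [0.0013, -0.0293, 0.0055, 0.028, 0.0005, -0.0002]
-190 [0.0013, -0.0323, 0.0057, 0.0308, 0.0005, -0.0002]
-191 [0.0013, -0.0353, 0.0059, 0.0336, 0.0005, -0.0002]
-192 [0.0013, -0.0383, 0.0061, 0.0363, 0.0005, -0.0002]
-193 [0.0013, -0.0413, 0.0062, 0.0391, 0.0005, -0.0002]
-194 [0.0013, -0.0443, 0.0062, 0.0419, 0.0005, -0.0002]
```

Call:
servo_tool:
  targets:
    - {"x": 0, "y": -0.0055, "z": 0.0015, "wx": 0.006, "wy": 0, "wz": 0}
    - {"x": 0, "y": -0.0114, "z": 0.003, "wx": 0.011, "wy": 0, "wz": 0}
    - {"x": 0, "y": -0.0145, "z": 0.0034, "wx": 0.014, "wy": 0, "wz": 0}
    - {"x": 0, "y": -0.0173, "z": 0.004, "wx": 0.017, "wy": 0, "wz": 0}
    - {"x": 0, "y": -0.0203, "z": 0.0044, "wx": 0.0195, "wy": 0, "wz": 0}
    - {"x": 0, "y": -0.0233, "z": 0.0048, "wx": 0.0225, "wy": 0, "wz": 0}

```text
clock: 9.1
position: [0.4962, -0.0248, 0.1825]
tool_rot: [0.385, 1.568, -2.88]
force: [-0.2, -1.8, -0.8]
grip_width: -0.0001
```

```bash
python3 hk.py; python3 arc.py .0185 .182 -188 -189 -190 -191 -192 -193 -194
```

```text
cap [0.2248 0.2275] 133 pin ang -4.9 24 arm -186.0 0.2093 31
cap [0.2246 0.2279] 129 pin ang -8.0 24 arm -187.1 0.2093 31
cap [0.2245 0.228 ] 128 pin ang -5.2 22 arm -187.0 0.2093 29
9.25 [ 0.4962 -0.0246  0.1825] [-0.04  0.39 -0.04  1.98  0.02  0.78 -1.79] [-0.4 -0.7  0.7] 0.0003254270619895254
-188 [0.0013, -0.0021, 0.0007, 0.0028, 0.0005, -0.0002]
-189 [0.0013, -0.0051, 0.0014, 0.0055, 0.0005, -0.0002]
-190 [0.0013, -0.008, 0.0021, 0.0083, 0.0005, -0.0002]
-191 [0.0013, -0.0109, 0.0027, 0.0111, 0.0005, -0.0002]
-192 [0.0013, -0.0139, 0.0033, 0.0139, 0.0005, -0.0002]
-193 [0.0013, -0.0169, 0.0038, 0.0166, 0.0004, -0.0002]
-194 [0.0013, -0.0198, 0.0043, 0.0194, 0.0004, -0.0002]
```

Now 1.5 mm steps.

Call:
servo_tool:
  targets:
    - {"x": 0, "y": -0.002, "z": 0.0007, "wx": 0.003, "wy": 0, "wz": 0}
    - {"x": 0, "y": -0.0035, "z": 0.001, "wx": 0.004, "wy": 0, "wz": 0}
    - {"x": 0, "y": -0.005, "z": 0.0014, "wx": 0.0055, "wy": 0, "wz": 0}
    - {"x": 0, "y": -0.0065, "z": 0.0018, "wx": 0.007, "wy": 0, "wz": 0}
    - {"x": 0, "y": -0.008, "z": 0.002, "wx": 0.008, "wy": 0, "wz": 0}

```text
clock: 9.88
position: [0.4959, -0.0213, 0.1826]
tool_rot: [0.383, 1.568, -2.932]
force: [-0.1, -0.4, 0.5]
grip_width: -0.0
```

```bash
python3 hk.py; python3 arc.py .0185 .182 -190.5 -191 -191.5 -192 -193 -194 -195
```

```text
cap [0.2189 0.2216] 112 pin ang 15.7 12 arm -190.7 0.2041 29
cap [0.2195 0.222 ] 121 pin ang 23.9 7 arm -190.7 0.2037 31
cap [0.2192 0.2219] 117 pin ang 43.9 8 arm -190.1 0.2032 29
10.03 [ 0.4958 -0.0213  0.1825] [-0.05  0.39 -0.03  1.98  0.02  0.78 -1.84] [ 0.4 -0.   0.8] 0.00021756802556842275
-190.5 [0.0013, -0.0014, 0.0005, 0.0017, 0.0005, -0.0002]
-191 [0.0013, -0.0028, 0.0009, 0.0031, 0.0005, -0.0002]
-191.5 [0.0013, -0.0043, 0.0012, 0.0045, 0.0004, -0.0002]
-192 [0.0013, -0.0057, 0.0016, 0.0059, 0.0004, -0.0002]
-193 [0.0013, -0.0087, 0.0023, 0.0087, 0.0004, -0.0002]
-194 [0.0013, -0.0116, 0.0029, 0.0114, 0.0004, -0.0002]
-195 [0.0013, -0.0146, 0.0034, 0.0142, 0.0004, -0.0002]
```

The hook dropped about 6 mm with almost no force. I'll back the finger off, then check whether it is fully down.

Call:
servo_tool:
  targets:
    - {"x": 0, "y": 0.03, "z": 0, "wx": 0, "wy": 0, "wz": 0}
    - {"x": 0, "y": 0.1, "z": 0, "wx": 0, "wy": 0, "wz": 0}
    - {"x": -0.1, "y": 0.12, "z": 0, "wx": 0, "wy": 0, "wz": 0}
    - {"x": -0.28, "y": 0.12, "z": 0, "wx": 0, "wy": 0, "wz": 0}
  grip: 0.3

```text
clock: 10.52
position: [0.4867, -0.0702, 0.2853]
tool_rot: [0.304, 1.565, -3.012]
force: [0.8, -0.1, 0.9]
grip_width: 0.0555
```

```bash
python3 hk.py; cat > w.py <<'E'
from g import *
import sys
# target x y z yaw(tool y, deg)
x,y,z,a=map(float,sys.argv[1:5]);s,p,R=cur()
print(round(float(s["clock"]),2),p.round(4),s["qpos"].round(2),np.round(s["force"],1),round(s["grip_width"],4),"yaw",np.degrees(np.arctan2(R[1,1],R[0,1])).round(1))
print(rel([x,y,z],down(np.radians(a)),p,R))
E
python3 w.py .5085 .1545 .2 76; python3 w.py .5085 .1545 .2 -104
```

```text
cap [0.2192 0.2213] 118 pin ang 32.2 5 arm -190.7 0.2039 30
cap [0.2193 0.2219] 118 pin ang 17.6 11 arm -190.4 0.2034 30
cap [0.2195 0.2216] 118 pin ang 31.6 2 arm -190.4 0.2034 31
10.68 [ 0.4889 -0.0696  0.2878] [ 0.03  0.25 -0.01  1.87  0.01  1.02 -1.73] [ 0.1 -0.4 -0.8] 0.0555 yaw -99.9
{'x': 0.219, 'y': -0.5605, 'z': 0.0489, 'wx': -0.4887, 'wy': 0.0001, 'wz': -0.0006}
10.68 [ 0.4889 -0.0696  0.2878] [ 0.03  0.25 -0.01  1.87  0.01  1.02 -1.73] [ 0.1 -0.4 -0.8] 0.0555 yaw -99.9
{'x': 0.219, 'y': -0.5605, 'z': 0.0489, 'wx': 0.0113, 'wy': -0.0004, 'wz': -0.0001}
```

The hook stayed down. The bar top is at 0.2037 against 0.204 expected when seated, and the pin no longer shows above the rim. Next, the weight.

Call:
servo_tool:
  targets:
    - {"x": 0, "y": -0.5605, "z": 0.049, "wx": 0.011, "wy": 0, "wz": 0}
    - {"x": 0, "y": -0.5605, "z": 0.049, "wx": 0.011, "wy": 0, "wz": 0}
    - {"x": 0, "y": -0.5605, "z": 0.049, "wx": 0.011, "wy": 0, "wz": 0}
    - {"x": 0, "y": -0.5605, "z": 0.049, "wx": 0.011, "wy": 0, "wz": 0}
    - {"x": 0.1, "y": -0.5605, "z": 0.049, "wx": 0.011, "wy": 0, "wz": 0}
    - {"x": 0.22, "y": -0.5605, "z": 0.049, "wx": 0.011, "wy": 0, "wz": 0}
    - {"x": 0.36, "y": -0.5605, "z": 0.049, "wx": 0.011, "wy": 0, "wz": 0}
    - {"x": 0.36, "y": -0.5605, "z": 0.049, "wx": 0.011, "wy": 0, "wz": 0}

```text
clock: 11.68
position: [0.5063, 0.1531, 0.1404]
tool_rot: [0.9, 1.565, -2.484]
force: [-0.2, -0.7, -0.1]
grip_width: 0.0555
```

```bash
cat > hk2.py <<'E'
from h import *
L={"scene":[],"top":[]}
for k in range(4):
  for n in L:
    p,d,c=grab(n);X=cloud(np.ones(d.shape,bool),d,c)-[(.5663 if n=="scene" else .5627),-.0148,0]
    r=np.linalg.norm(X[:,:2],axis=1);a=np.degrees(np.arctan2(X[:,1],X[:,0]))%360
    b=(r>.02)&(r<.1)&(a>150)&(a<185)&(X[:,2]>.187)&(X[:,2]<.22)
    q=X[b,:2];cap=X[(r<.010)&(X[:,2]>.2)&(X[:,2]<.24),2]
    m=q.mean(0);v=np.linalg.svd(q-m,full_matrices=False)[2][0]
    L[n].append([np.degrees(np.arctan2(v[1],v[0]))%180,np.median(a[b]),m[0],m[1],b.sum(),cap.mean(),r[b].max(),np.median(X[b&(r<.045),2]),np.median(X[b&(r<.073)&(r>.06),2])])
for n in L: print(n,np.mean(L[n],0).round(4).tolist())
E
python3 hk2.py;python3 w.py .5087 .154 .076 -104
```

```text
scene [169.9255, 169.3127, -0.063, 0.0118, 117.5, 0.2193, 0.099, 0.2032, 0.1974]
top [169.5696, 169.7497, -0.0574, 0.0104, 180.25, 0.2207, 0.0995, 0.2036, 0.1984]
12.07 [0.5092 0.1546 0.1449] [-0.32  0.49 -0.11  1.92  0.08  0.73 -2.3 ] [-0.4 -0.2  0.9] 0.0558 yaw -103.9
{'x': 0.1721, 'y': 0.0018, 'z': 0.0014, 'wx': 0.0003, 'wy': -0.0006, 'wz': 0.0001}
```

Hook angle is 169.6°. Its heights match fully seated: arm top 0.2034 against 0.204, bend top 0.198 against 0.198. I'll go down and grip.

Call:
servo_tool:
  targets:
    - {"x": 0.06, "y": 0.002, "z": 0.001, "wx": 0, "wy": 0, "wz": 0}
    - {"x": 0.12, "y": 0.002, "z": 0.001, "wx": 0, "wy": 0, "wz": 0}
    - {"x": 0.17, "y": 0.002, "z": 0.001, "wx": 0, "wy": 0, "wz": 0}
    - {"x": 0.17, "y": 0.002, "z": 0.001, "wx": 0, "wy": 0, "wz": 0}

```text
clock: 12.58
position: [0.5083, 0.1538, 0.0764]
tool_rot: [3.038, 1.568, -0.346]
force: [-0.4, 0.0, 0.7]
grip_width: 0.0553
```

Call:
servo_tool:
  targets:
    - {"x": 0, "y": 0, "z": 0, "wx": 0, "wy": 0, "wz": 0}
    - {"x": 0, "y": 0, "z": 0, "wx": 0, "wy": 0, "wz": 0}
    - {"x": 0, "y": 0, "z": 0, "wx": 0, "wy": 0, "wz": 0}
    - {"x": 0, "y": 0, "z": 0, "wx": 0, "wy": 0, "wz": 0}
    - {"x": 0, "y": 0, "z": 0, "wx": 0, "wy": 0, "wz": 0}
  grip: -0.7
  squeeze: 40

```text
clock: 13.2
position: [0.509, 0.1542, 0.0772]
tool_rot: [-2.902, 1.567, -0.003]
force: [-0.6, 1.8, 8.5]
grip_width: 0.0132
```

Call:
servo_tool:
  targets:
    - {"x": 0, "y": 0, "z": 0, "wx": 0, "wy": 0, "wz": 0}
    - {"x": 0, "y": 0, "z": 0, "wx": 0, "wy": 0, "wz": 0}
    - {"x": -0.02, "y": 0, "z": 0, "wx": 0, "wy": 0, "wz": 0}
    - {"x": -0.1, "y": 0, "z": 0, "wx": 0, "wy": 0, "wz": 0}
    - {"x": -0.25, "y": 0, "z": 0, "wx": 0, "wy": 0, "wz": 0}
    - {"x": -0.4, "y": 0, "z": 0, "wx": 0, "wy": 0, "wz": 0}
    - {"x": -0.4, "y": 0, "z": 0, "wx": 0, "wy": 0, "wz": 0}
    - {"x": -0.4, "y": 0, "z": 0, "wx": 0, "wy": 0, "wz": 0}
  grip: -1
  squeeze: 50

```text
clock: 14.2
position: [0.5078, 0.154, 0.2368]
tool_rot: [-2.999, 1.567, -0.1]
force: [0.1, -0.4, -4.2]
grip_width: 0.0129
```

```bash
cat > wt.py <<'E'
# weight in gripper: position relative to TCP
from g import *
import sys
s,p,R=cur();yaw=np.arctan2(R[1,1],R[0,1]);print("TCP",p.round(4),np.degrees(yaw).round(1),np.round(s["force"],1),round(s["grip_width"],4),s["qpos"].round(2))
for n in("scene","top"):
    o=[]
    for k in range(3):
        q,d,c=grab(n);X=cloud(np.ones(d.shape,bool),d,c)-[(.0018 if n=="scene" else -.0018),0,0]-p
        m=(np.linalg.norm(X[:,:2],axis=1)<.04)
        D=X[m&(X[:,2]<-.036)&(X[:,2]>-.085)];G=X[m&(X[:,2]<-.006)&(X[:,2]>-.035)]
        top=D[D[:,2]>-.056]
        cen=lambda B:np.array(cv2.minAreaRect(B[:,:2].astype(np.float32)*1000)[0])
        g=cv2.minAreaRect(G[:,:2].astype(np.float32)*1000)
        o.append([*cen(top),np.median(top[:,2])*1000,*g[0],*g[1],g[2]])
    print(n,"disc c, top z, ring rect",np.mean(o,0).round(1))
if len(sys.argv)>1:
    u=proj([p+[0,0,-.02]],c)[0].astype(int)
    P=[]
    for n in("scene","top"):
        q,d,c=grab(n);u=np.clip(proj([p+[0,0,-.02]],c)[0].astype(int),60,400);P.append(cv2.resize(q[u[1]-55:u[1]+55,u[0]-40:u[0]+40],(400,550),interpolation=cv2.INTER_CUBIC))
    save(sys.argv[1],np.hstack(P))
E
python3 wt.py lift
```

```text
TCP [0.5078 0.154  0.2368] -103.9 [ 0.1 -0.4 -4.2] 0.0129 [-0.31  0.37 -0.12  1.84  0.06  0.94 -2.27]
scene disc c, top z, ring rect [ -0.4   0.1 -50.5   0.4  -0.4  41.6   6.6  74.4]
top disc c, top z, ring rect [ 0.  0. nan  0.  0.  0.  0.  0.]
  return _methods._mean(a, axis=axis, dtype=dtype,
  ret = ret.dtype.type(ret / rcount)
```

View pics/lift.png

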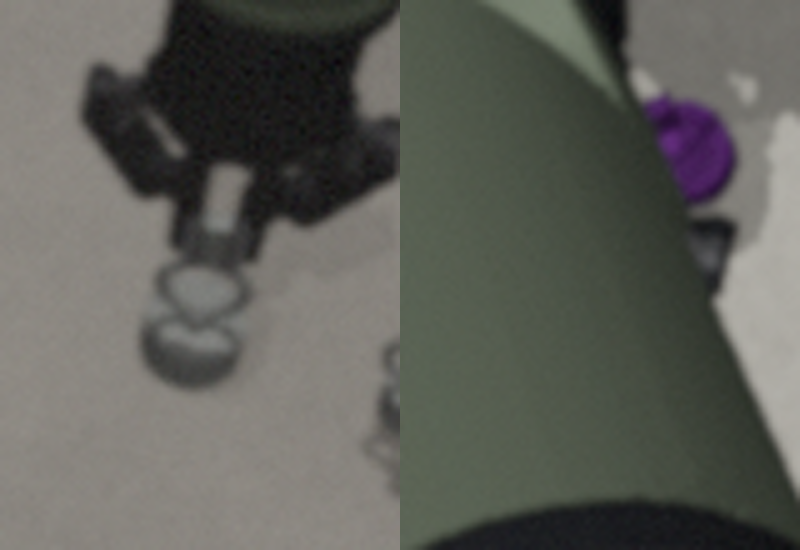

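The weight hangs upright in the fingers and centred (disc at (190,350) in the left half). Its disc top is 50.5 mm below the TCP, so the eye is about 27 mm below the TCP. Next is the approach to the hook from outside its tip.

```bash
cat > hang.py <<'E'
from g import *
import sys
A=np.radians(169.6);u=np.array([np.cos(A),np.sin(A)]);P=np.array([.5645,-.0148])
s,p,R=cur();e=(p[:2]-P)
print(round(float(s["clock"]),2),p.round(4),np.round(s["force"],1),round(s["grip_width"],4),"q",s["qpos"].round(2),"eye r",(e@u*1e3).round(1),"lat",((e[0]*u[1]-e[1]*u[0])*1e3).round(1),"c",((p[2]-.227)*1e3).round(1))
for a in sys.argv[1:]:
    r,c=map(float,a.split(","));q=[*(P+r/1e3*u),.227+c/1e3]
    print(a,list(rel(q,down(np.radians(-100.4)),p,R).values()))
E
python3 hang.py 140,6
```

```text
14.6 [0.5081 0.1542 0.2367] [-0.6  0.  -4.2] 0.0123 q [-0.31  0.37 -0.12  1.84  0.06  0.94 -2.27] eye r 85.9 lat 156.1 c 9.7
140,6 [0.0087, 0.3976, 0.1112, -0.0097, -0.0005, 0.0001]
```

Call:
servo_tool:
  targets:
    - {"x": 0.0087, "y": 0.06, "z": 0.11, "wx": -0.0097, "wy": -0.0005, "wz": 0}
    - {"x": 0.0087, "y": 0.15, "z": 0.111, "wx": -0.0097, "wy": -0.0005, "wz": 0}
    - {"x": 0.0087, "y": 0.25, "z": 0.111, "wx": -0.0097, "wy": -0.0005, "wz": 0}
    - {"x": 0.0087, "y": 0.34, "z": 0.111, "wx": -0.0097, "wy": -0.0005, "wz": 0}
    - {"x": 0.0087, "y": 0.3976, "z": 0.111, "wx": -0.0097, "wy": -0.0005, "wz": 0}
    - {"x": 0.0087, "y": 0.3976, "z": 0.111, "wx": -0.0097, "wy": -0.0005, "wz": 0}
    - {"x": 0.0087, "y": 0.3976, "z": 0.111, "wx": -0.0097, "wy": -0.0005, "wz": 0}

```text
clock: 15.48
position: [0.4271, 0.011, 0.233]
tool_rot: [-1.899, 1.57, 1.061]
force: [-1.1, -0.0, -3.5]
grip_width: 0.0128
```

```bash
python3 hang.py 125,6 110,6 103,6 96,6 91,4 86,1 81,-2 76,-5 73,-6 70,-7; python3 - <<'E'
from g import *
s,p,R=cur()
u2=[]
q,d,c=grab("scene");u=proj([[.5,0,.19]],c)[0].astype(int);save("pre",cv2.resize(q[u[1]-45:u[1]+45,u[0]-60:u[0]+60],(800,600),interpolation=cv2.INTER_CUBIC))
X=cloud(np.ones(d.shape,bool),d,c)-[.0018,0,0]
m=np.linalg.norm(X[:,:2]-p[:2],axis=1)<.035
D=X[m&(X[:,2]<p[2]-.036)&(X[:,2]>p[2]-.056)];G=X[m&(X[:,2]<p[2]-.008)&(X[:,2]>p[2]-.035)]
for B in(D,G): print(len(B),(B.mean(0)-p).round(4),cv2.minAreaRect(((B-p)[:,:2]*1000).astype(np.float32)))
E
```

```text
15.47 [0.4271 0.011  0.233 ] [-1.1 -0.  -3.5] 0.0128 q [-0.09  0.21 -0.08  2.09  0.02  0.85 -1.94] eye r 139.8 lat 0.6 c 6.0
125,6 [0.0, 0.0016, -0.037, 0.0001, -0.0, 0.0001]
110,6 [0.0, 0.0016, -0.0745, 0.0001, -0.0, 0.0001]
103,6 [0.0001, 0.0016, -0.092, 0.0001, -0.0, 0.0001]
96,6 [0.0001, 0.0016, -0.1095, 0.0001, -0.0, 0.0001]
91,4 [0.0051, 0.0016, -0.122, 0.0001, -0.0, 0.0001]
86,1 [0.0126, 0.0016, -0.1345, 0.0001, -0.0, 0.0001]
81,-2 [0.0201, 0.0016, -0.147, 0.0001, -0.0, 0.0001]
76,-5 [0.0276, 0.0016, -0.1595, 0.0001, -0.0, 0.0001]
73,-6 [0.0301, 0.0016, -0.167, 0.0001, -0.0, 0.0001]
70,-7 [0.0326, 0.0017, -0.1745, 0.0001, -0.0, 0.0001]
254 [ 0.0011  0.0001 -0.0488] ((-2.16542911529541, 1.1799697875976562), (43.670284271240234, 44.27385330200195), 63.20853042602539)
47 [ 0.0005  0.0014 -0.021 ] ((0.6790380477905273, 0.3497962951660156), (43.03757858276367, 5.049270153045654), 80.14360046386719)
```

View pics/pre.png

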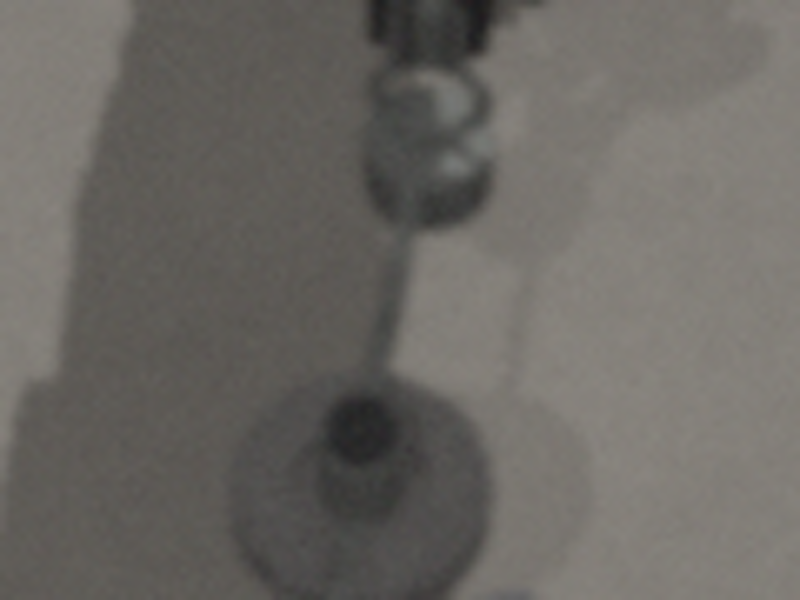

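The picture shows the arm running from the cap (365,430) through (400,240) towards the eye at (430,100), so they are aligned. Threading now.

Call:
servo_tool:
  targets:
    - {"x": 0, "y": 0.0016, "z": -0.037, "wx": 0, "wy": 0, "wz": 0}
    - {"x": 0, "y": 0.0016, "z": -0.06, "wx": 0, "wy": 0, "wz": 0}
    - {"x": 0, "y": 0.0016, "z": -0.0745, "wx": 0, "wy": 0, "wz": 0}
    - {"x": 0, "y": 0.0016, "z": -0.084, "wx": 0, "wy": 0, "wz": 0}
    - {"x": 0, "y": 0.0016, "z": -0.092, "wx": 0, "wy": 0, "wz": 0}
    - {"x": 0, "y": 0.0016, "z": -0.1, "wx": 0, "wy": 0, "wz": 0}

```text
clock: 16.27
position: [0.4664, 0.0034, 0.233]
tool_rot: [-1.677, 1.57, 1.284]
force: [0.3, -0.4, -3.5]
grip_width: 0.0129
```

```bash
python3 hang.py 96,6 91,4 86,1 81,-2 76,-5 73,-6 70,-7; python3 hk2.py
```

```text
16.27 [0.4664 0.0034 0.233 ] [ 0.3 -0.4 -3.5] 0.0129 q [-0.07  0.27 -0.07  2.    0.02  0.88 -1.91] eye r 99.7 lat 0.2 c 6.0
96,6 [0.0, 0.0004, -0.0094, 0.0002, -0.0, 0.0001]
91,4 [0.005, 0.0004, -0.0219, 0.0002, -0.0, 0.0001]
86,1 [0.0125, 0.0004, -0.0344, 0.0002, -0.0, 0.0001]
81,-2 [0.02, 0.0004, -0.0469, 0.0002, -0.0, 0.0001]
76,-5 [0.0275, 0.0005, -0.0594, 0.0002, -0.0, 0.0001]
73,-6 [0.03, 0.0005, -0.0669, 0.0002, -0.0, 0.0001]
70,-7 [0.0325, 0.0005, -0.0744, 0.0002, -0.0, 0.0001]hk2.py:9: RuntimeWarning: Mean of empty slice.
  m=q.mean(0);v=np.linalg.svd(q-m,full_matrices=False)[2][0]
  ret = um.true_divide(
Traceback (most recent call last):
  File "hk2.py", line 9, in <module>
    m=q.mean(0);v=np.linalg.svd(q-m,full_matrices=False)[2][0]
                  ~~~~~~~~~~~~~~~~~~~~~~~~~~~~~~~~~~~~~~~~~^^^
IndexError: index 0 is out of bounds for axis 0 with size 0
```

Force is unchanged at its weight level, so no contact. Continuing in along the bar.

Call:
servo_tool:
  targets:
    - {"x": 0, "y": 0, "z": -0.0094, "wx": 0, "wy": 0, "wz": 0}
    - {"x": 0.005, "y": 0, "z": -0.022, "wx": 0, "wy": 0, "wz": 0}
    - {"x": 0.0125, "y": 0, "z": -0.0344, "wx": 0, "wy": 0, "wz": 0}
    - {"x": 0.02, "y": 0, "z": -0.047, "wx": 0, "wy": 0, "wz": 0}
    - {"x": 0.0275, "y": 0, "z": -0.0594, "wx": 0, "wy": 0, "wz": 0}
    - {"x": 0.03, "y": 0, "z": -0.067, "wx": 0, "wy": 0, "wz": 0}
    - {"x": 0.0325, "y": 0, "z": -0.0744, "wx": 0, "wy": 0, "wz": 0}
    - {"x": 0.0325, "y": 0, "z": -0.0744, "wx": 0, "wy": 0, "wz": 0}

```text
clock: 17.38
position: [0.4959, -0.002, 0.22]
tool_rot: [-1.906, 1.57, 1.055]
force: [-0.5, -0.1, -4.2]
grip_width: 0.0127
```

```bash
python3 hang.py 70,-10 70,-14 70,-16 70,-17 70,-18 70,-19; python3 - <<'E'
from g import *
q,d,c=grab("scene");u=proj([[.52,0,.19]],c)[0].astype(int);save("in",cv2.resize(q[u[1]-45:u[1]+45,u[0]-60:u[0]+60],(800,600),interpolation=cv2.INTER_CUBIC))
E
```

```text
17.38 [ 0.4959 -0.002   0.22  ] [-0.5 -0.1 -4.2] 0.0127 q [-0.06  0.33 -0.06  1.94  0.03  0.87 -1.89] eye r 69.7 lat 0.2 c -7.0
70,-10 [0.0074, 0.0006, 0.0006, 0.0001, -0.0, 0.0001]
70,-14 [0.0174, 0.0006, 0.0006, 0.0001, -0.0, 0.0001]
70,-16 [0.0224, 0.0006, 0.0006, 0.0001, -0.0, 0.0001]
70,-17 [0.0249, 0.0006, 0.0006, 0.0001, -0.0, 0.0001]
70,-18 [0.0274, 0.0006, 0.0006, 0.0001, -0.0, 0.0001]
70,-19 [0.0299, 0.0006, 0.0006, 0.0001, -0.0, 0.0001]
```

View pics/in.png

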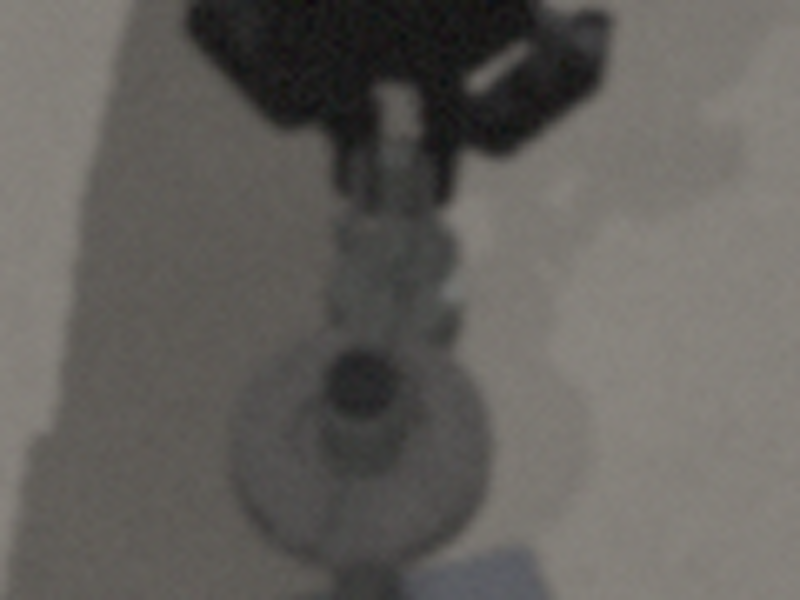

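The ring is around the arm, at (395,260), with the cap at (360,385). Lowering gently while watching the vertical force.

Call:
servo_tool:
  targets:
    - {"x": 0.007, "y": 0, "z": 0, "wx": 0, "wy": 0, "wz": 0}
    - {"x": 0.013, "y": 0, "z": 0, "wx": 0, "wy": 0, "wz": 0}
    - {"x": 0.0175, "y": 0, "z": 0, "wx": 0, "wy": 0, "wz": 0}
    - {"x": 0.02, "y": 0, "z": 0, "wx": 0, "wy": 0, "wz": 0}
    - {"x": 0.0225, "y": 0, "z": 0, "wx": 0, "wy": 0, "wz": 0}
    - {"x": 0.0225, "y": 0, "z": 0, "wx": 0, "wy": 0, "wz": 0}

```text
clock: 18.18
position: [0.4958, -0.002, 0.211]
tool_rot: [-1.764, 1.57, 1.197]
force: [0.1, 0.9, -3.1]
grip_width: 0.0126
```

Call:
servo_tool:
  targets:
    - {"x": 0.001, "y": 0, "z": 0, "wx": 0, "wy": 0, "wz": 0}
    - {"x": 0.0025, "y": 0, "z": 0, "wx": 0, "wy": 0, "wz": 0}
    - {"x": 0.0025, "y": 0, "z": 0, "wx": 0, "wy": 0, "wz": 0}

```text
clock: 18.55
position: [0.4958, -0.002, 0.2099]
tool_rot: [-1.678, 1.57, 1.283]
force: [-0.4, 0.1, -2.7]
grip_width: 0.0128
```

Call:
servo_tool:
  targets:
    - {"x": 0.001, "y": 0, "z": 0, "wx": 0, "wy": 0, "wz": 0}
    - {"x": 0.0015, "y": 0, "z": 0, "wx": 0, "wy": 0, "wz": 0}
    - {"x": 0.0015, "y": 0, "z": 0, "wx": 0, "wy": 0, "wz": 0}

```text
clock: 18.92
position: [0.4958, -0.002, 0.2093]
tool_rot: [-1.681, 1.57, 1.28]
force: [-0.9, 0.3, -3.0]
grip_width: 0.0127
```

Call:
servo_tool:
  targets:
    - {"x": 0.001, "y": 0, "z": 0, "wx": 0, "wy": 0, "wz": 0}
    - {"x": 0.0015, "y": 0, "z": 0, "wx": 0, "wy": 0, "wz": 0}
    - {"x": 0.0015, "y": 0, "z": 0, "wx": 0, "wy": 0, "wz": 0}

```text
clock: 19.3
position: [0.4958, -0.002, 0.2088]
tool_rot: [-1.858, 1.57, 1.103]
force: [-0.5, 0.8, -1.8]
grip_width: 0.0128
```

Call:
servo_tool:
  targets:
    - {"x": 0.001, "y": 0, "z": 0, "wx": 0, "wy": 0, "wz": 0}
    - {"x": 0.0015, "y": 0, "z": 0, "wx": 0, "wy": 0, "wz": 0}
    - {"x": 0.0015, "y": 0, "z": 0, "wx": 0, "wy": 0, "wz": 0}

```text
clock: 19.68
position: [0.4959, -0.002, 0.2083]
tool_rot: [-2.063, 1.57, 0.898]
force: [-0.9, 0.2, 1.6]
grip_width: 0.0124
```

The weight has transferred to the hook: vertical force went from -3.5 to +1.6 N. Releasing.

Call:
servo_tool:
  targets:
    - {"x": 0, "y": 0, "z": 0, "wx": 0, "wy": 0, "wz": 0}
    - {"x": 0, "y": 0, "z": 0, "wx": 0, "wy": 0, "wz": 0}
    - {"x": 0, "y": 0, "z": 0, "wx": 0, "wy": 0, "wz": 0}
    - {"x": 0, "y": 0, "z": 0, "wx": 0, "wy": 0, "wz": 0}
  grip: -0.2

```text
clock: 20.18
position: [0.4959, -0.002, 0.2083]
tool_rot: [-2.058, 1.57, 0.903]
force: [0.4, -0.2, 0.5]
grip_width: 0.0343
```

Call:
servo_tool:
  targets:
    - {"x": -0.02, "y": 0, "z": 0, "wx": 0, "wy": 0, "wz": 0}
    - {"x": -0.06, "y": 0, "z": 0, "wx": 0, "wy": 0, "wz": 0}
    - {"x": -0.12, "y": 0, "z": 0, "wx": 0, "wy": 0, "wz": 0}
    - {"x": -0.2, "y": 0, "z": 0, "wx": 0, "wy": 0, "wz": 0}
    - {"x": -0.3, "y": 0, "z": 0, "wx": 0, "wy": 0, "wz": 0}
    - {"x": -0.3, "y": 0, "z": 0.02, "wx": 0, "wy": 0, "wz": 0}
    - {"x": -0.3, "y": 0.3, "z": 0.02, "wx": 0, "wy": 0, "wz": 0}
    - {"x": -0.3, "y": 0.5, "z": 0.02, "wx": 0, "wy": 0, "wz": 0}
    - {"x": -0.3, "y": 0.5, "z": 0.02, "wx": 0, "wy": 0, "wz": 0}
    - {"x": -0.3, "y": 0.5, "z": 0.02, "wx": 0, "wy": 0, "wz": 0}

```text
clock: 21.42
position: [0.4503, -0.2009, 0.3279]
tool_rot: [0.884, 1.571, -2.443]
force: [0.1, 2.5, 0.1]
grip_width: 0.0342
```

```bash
python3 - <<'E'
from h import *
I=[]
for n in("scene","top"):
  for k in range(2):
    q,d,c=grab(n);X=cloud(np.ones(d.shape,bool),d,c)-[(.0018 if n=="scene" else -.0018),0,0]
    r=np.linalg.norm(X[:,:2]-[.5645,-.0148],axis=1)
    print(n,"cap",X[(r<.01)&(X[:,2]>.2)&(X[:,2]<.24),2].mean().round(4))
    m=(np.linalg.norm(X[:,:2]-[.4958,-.002],axis=1)<.035)
    for lo,hi in((.12,.17),(.21,.26)):
        B=X[m&(X[:,2]>lo)&(X[:,2]<hi)]
        if len(B)>5: print("  ",lo,len(B),B.mean(0).round(4),cv2.minAreaRect((B[:,:2]*1000).astype(np.float32)),np.percentile(B[:,2],[5,95]).round(4))
  u=proj([[.52,0,.18]],c)[0].astype(int);I.append(cv2.resize(q[u[1]-40:u[1]+40,u[0]-40:u[0]+40],(400,400),interpolation=cv2.INTER_CUBIC))
  for t,xy in dict(slim=(.450,.2917),beaker=(.409,-.3297)).items():
    B=X[(np.linalg.norm(X[:,:2]-xy,axis=1)<.06)&(X[:,2]>.07)&(X[:,2]<.11)];print("  ",t,len(B),B.mean(0).round(3) if len(B) else "")
save("end",np.clip(np.hstack(I)*1.3,0,255).astype(np.uint8));s=bot.observe();print(s["clock"],s["force"],s["position"])
E
```

```text
scene cap 0.2193
   0.12 169 [ 0.4944 -0.0005  0.1585] ((490.7274475097656, -1.362100601196289), (44.63389587402344, 35.95893478393555), 76.53540802001953) [0.1524 0.1662]
   0.21 71 [ 0.4923 -0.0014  0.2224] ((483.27783203125, -2.105806827545166), (12.974644660949707, 36.942352294921875), 88.20122528076172) [0.2113 0.2324]
scene cap 0.2197
   0.12 169 [ 4.945e-01 -3.000e-04  1.586e-01] ((491.04730224609375, -1.2145748138427734), (45.01767349243164, 35.20502853393555), 77.0118179321289) [0.152  0.1656]
   0.21 71 [ 0.4924 -0.0014  0.2226] ((483.5089416503906, -2.1044015884399414), (12.97752571105957, 35.03916549682617), 88.2072982788086) [0.2117 0.2324]
   slim 64 [0.451 0.291 0.089]
   beaker 499 [ 0.406 -0.33   0.088]
top cap 0.2206
   0.12 278 [ 0.4904 -0.0033  0.1578] ((495.82830810546875, -4.202518463134766), (45.0249137878418, 49.111934661865234), 13.923124313354492) [0.1418 0.167 ]
   0.21 75 [ 0.4886 -0.0008  0.2252] ((483.81365966796875, 1.4275245666503906), (13.154890060424805, 33.826133728027344), 73.8034439086914) [0.2125 0.234 ]
top cap 0.2206
   0.12 280 [ 0.4904 -0.003   0.1577] ((497.36639404296875, -1.8906230926513672), (49.13258361816406, 45.11178970336914), 4.139547348022461) [0.1432 0.1673]
   0.21 76 [ 0.488  -0.0008  0.2244] ((483.9915771484375, 1.5808238983154297), (13.366827964782715, 34.19899368286133), 73.49713897705078) [0.2122 0.2333]
   slim 51 [0.45  0.29  0.093]
   beaker 0 
21.625 [ 0.71360175 -0.08923953 -0.20774809] [ 0.45225104 -0.19610989  0.32793204]
```

View pics/end.png

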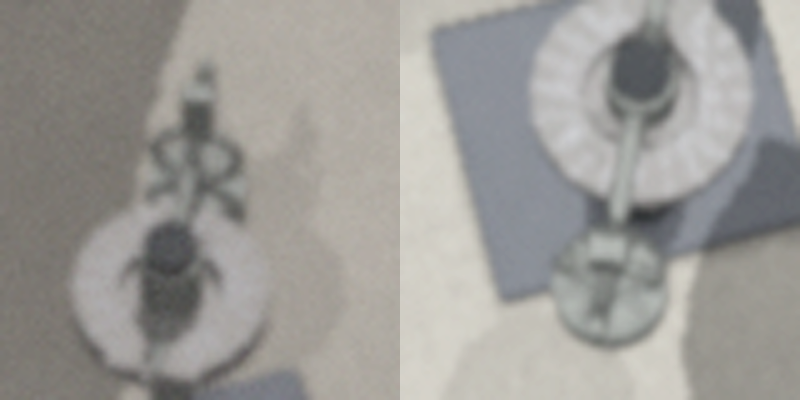

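The weight hangs upright from the bend (left picture (195,150), right picture (608,280)), with its disc top at 0.1585 against 0.159 expected. The hook is still down. I'll wait for it to settle, recheck and hand in.

Call:
servo_tool:
  targets:
    - {"x": 0, "y": 0, "z": 0, "wx": 0, "wy": 0, "wz": 0}
    - {"x": 0, "y": 0, "z": 0, "wx": 0, "wy": 0, "wz": 0}
    - {"x": 0, "y": 0, "z": 0, "wx": 0, "wy": 0, "wz": 0}
    - {"x": 0, "y": 0, "z": 0, "wx": 0, "wy": 0, "wz": 0}
    - {"x": 0, "y": 0, "z": 0, "wx": 0, "wy": 0, "wz": 0}
    - {"x": 0, "y": 0, "z": 0, "wx": 0, "wy": 0, "wz": 0}
    - {"x": 0, "y": 0, "z": 0, "wx": 0, "wy": 0, "wz": 0}
    - {"x": 0, "y": 0, "z": 0, "wx": 0, "wy": 0, "wz": 0}

```text
clock: 22.62
position: [0.4522, -0.1962, 0.328]
tool_rot: [-1.624, 1.57, 1.338]
force: [-0.1, -0.6, 0.1]
grip_width: 0.0342
```

```bash
python3 - <<'E'
from h import *
for k in range(4):
    q,d,c=grab("scene");X=cloud(np.ones(d.shape,bool),d,c)-[.0018,0,0]
    m=(np.linalg.norm(X[:,:2]-[.4958,-.002],axis=1)<.035)
    r=np.linalg.norm(X[:,:2]-[.5645,-.0148],axis=1)
    print(X[(r<.01)&(X[:,2]>.2)&(X[:,2]<.24),2].mean().round(4),[X[m&(X[:,2]>lo)&(X[:,2]<hi)].mean(0).round(4).tolist() for lo,hi in((.12,.17),(.21,.26))])
print(bot.job_done())
E
```

```text
0.2191 [[0.4946, -0.0003, 0.1587], [0.4924, -0.0013, 0.2228]]
0.2195 [[0.4945, -0.0003, 0.1587], [0.4925, -0.0015, 0.2226]]
0.2191 [[0.4944, -0.0005, 0.1585], [0.4919, -0.0014, 0.2227]]
0.2193 [[0.4945, -0.0003, 0.1585], [0.4925, -0.0014, 0.2232]]
the job is handed in; nothing more can be done
None
```

The hook is seated in the notch and the wide weight hangs still from its bend. I handed the job in at about 23 s of the 72 s allowed.

- **Hook:** I pushed it round from the side with the shut fingers until the pin dropped, at an arm angle of about 169.6° (about 0.43 rad from the stand's front). The force readings never passed about 3.2 N, well under the 12 N that bends the pin.
- **Weight:** I gripped the grey wide weight by its tab and threaded its eye over the hook tip without contact. I then lowered it until the hook took the load, let go and withdrew.

**Last checks:**
- The weight's measured position held steady to within 1 mm over the last second, with its disc top at 0.1586 m against 0.159 m expected.
- The robot was clear, with wrist force near zero.
- The slim weight was where it started.

**Less certain:**
- The measured drop of the hook was about 6 mm, not the nominal 7 mm. The seated heights still match full seating to within 1 mm (arm top 0.2034 m against 0.204 m, bend top 0.198 m as expected), so I take the shortfall as depth noise.
- The beaker was rechecked in one camera only, because the arm hid it from the other. It had not visibly moved.
- The wooden block was not remeasured. The robot never went near it.

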